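Try the refitted lid stay of a mason's tool chest

TASK

The folding stay on the side of the mason's green tool chest has just been refitted, so try it out. Raise the lid until the stay comes straight and locks, feeling for the stop and not pulling on against it with more than about a kilo, and let go so that the lid stands on the stay alone; then push the stay's red joint back, with less than two kilos, to break it, and lower the lid softly, never letting it drop, until it is fully shut and let go. Leave the mallet, the stone sample and the tin where they stand.

Things in the scene. Friction and masses are not known exactly. Their poses are not given: they have to be found in the camera images.
- chest: the green tool chest, an open-topped box 200 mm deep (x), 260 mm wide (y), 85 mm high, fixed to the bench, with a hinged lid. Origin at the centre of its underside; x points from its front to its hinge side (away from the robot, within 0.25 rad), y to its left, z up. All offsets given are in these axes.
- lid (a joint): lid angle, rad: 0 shut, grows as its front rises. A green board 206 mm deep, 268 mm wide, 12 mm thick, 0.56 to 0.76 kg; lifting the handle takes 3.5 to 5 N. The hinge is stiff: left above 1.15 rad the lid stands by itself, lower down it may fall shut unless held. As the stay is set, it comes straight somewhere from 1.25 to 1.43 rad: the end stop, feel for it.
- hinge (a point): the middle of the lid's hinge axis, which runs along the chest's y at the top of its far wall: 100 mm in x and 85 mm up from the chest's origin.
- handle (a point): the middle of the lid's handle, a round steel bar 10 mm thick, 110 mm long along y, on two rods (at its ends) 40 mm ahead of the lid's front edge. Lid shut: 246 mm in front of the hinge axis and 6 mm above it; it moves on a circle about that axis. It can be pinched from above at every lid angle, one finger in front of the bar and one behind.
- stay (a joint): angle of the stay's middle joint, rad: about 0 folded (lid shut), 2.80 straight, 2.94 locked (just past straight, on its stop), where it carries the lid. A weak spring pulls it over to 2.94 once the lid is within a few mm of the end stop; if the lid is held hard up against that stop, the joint snaps over only when the pull is eased, by 2 or 3 mm at the handle.
- knee (a point): the middle of the stay's red joint, a plastic cylinder 24 mm in diameter, 36 mm long along y, at y = -156 mm, outside the chest's right wall. Locked, it stands about 25 to 40 mm above the rim, beside and in front of the open lid, free for closed fingertips tilted 45 degrees, from the front and above. Pushed with 2 to 5 N it breaks, moving at first along (0.77, 0, -0.64), away from the robot.
- stay_foot (a point): the stay's lower pivot, outside the chest's right wall, 35 mm below the rim, y = -150 mm, x -12 to +12 mm as set. It is a sprung foot (about 8 N per mm along x): pulling on the lid against the end stop with 10 N at the handle moves it about 1.8 mm (the handle 4 mm), 16 N about 3 mm (the handle 7 mm), which strains it.
- stay_upper: the stay's upper steel link with the red joint (links 73 mm each between pivots); origin at its pivot on the lid. Breaking the stay: push the red joint about 20 mm, until stay is 2.5 or less; above 2.5 it may spring back and lock again. Pushed further it draws the lid down: by 5 degrees at 2.2, by 13 at 1.8.
- mallet: a wooden mallet standing on its head, 92 mm in diameter, 165 mm high; bystander. Origin at the centre of its underside.
- sample: a small pale stone moulding, 75 x 110 x 63 mm; bystander. Origin at the centre of its underside.
- tin: a blue tin, 70 mm in diameter, 90 mm high; bystander. Origin at the centre of its underside.

How it is judged (in metres and radians):
On the way, in this order (a step that is already met when the one before it is completed fails the run):
1. the stay is locked past straight and the lid stands on it, released by the robot (value of joint stay above 2.87 rad and value of joint lid above 1.15 rad and contact force between each of the arm, the fingers and chest below 0.3 N), for 0.3 s.
2. the stay joint is broken (folded back to less than 2.65 rad) while the lid is still up (value of joint stay below 2.65 rad and value of joint lid above 1 rad), for 0.2 s.
At the end, for the whole second after the job is handed in: The lid is fully shut (within 0.025 rad, about 6 mm at the handle) and still, and the mallet, stone sample and tin stand within 20 mm of where they were (value of joint lid below 0.025 rad and velocity of joint lid between -0.05 and 0.05 rad/s and distance of each of mallet, sample, tin from where it was at the start of the episode below 0.02 m); the robot touches nothing.
It fails at once if the stay is strained: its sprung foot is pulled more than 3 mm out of place (over about 15 N at the handle against the stop) (distance of stay_foot from where it was at the start of the episode above 0.003 m).
It fails at once if the robot presses on the stay with more than 20 N (contact force between any of the arm, the fingers and stay_upper above 20 N).
It fails at once if the lid drops: it comes down faster than 1.3 rad/s (0.3 m/s at the handle) (velocity of joint lid below -1.3 rad/s).
It fails at once if the mallet, the stone sample or the tin is shifted by more than 20 mm (distance of any of mallet, sample, tin from where it was at the start of the episode above 0.02 m).
It also fails if it takes over 72 s, if anything falls off the work surface, if the arm or the gripper's body presses on something with over 40 N, if the wrist force passes 120 N, or if a joint passes its speed limit or range.

ROBOT

A 6-joint arm with a two-finger parallel gripper is mounted at the origin on the work surface. World frame = base frame: x ahead of the robot, y to its left, z up, the work surface at z = 0. Lengths are in m, angles in degrees, forces in N, time in s.
With the tool pointing down it reaches from about 0.4 to 0.825 m from the base axis. Payload 7 kg.
Tool frame: the origin (TCP) lies midway between the tips of the shut fingers; the grasp point (between the pads) lies r.pinch_z behind it (r.pinch_z is the distance from the TCP to the grasp point, in m); z points along the fingers, y is the line along which they close (so a half turn about z gives the same grasp; the last joint's range is limited). The gripper opens to 88 mm and grips with 3 to 60 N. Pads are 19 mm wide; open, the fingers measure 130 mm over their backs; the gripper's body (78 mm by 193 mm) begins 47 mm behind the grasp point.
Start: joints at [85.949, 20.546, 0.682, 0, -70.136, -16.507], TCP at [0.237, 0.632, 0.227] pointing down, gripper open.
Joint ranges: [-176.03, 176.03], [-82.01, 121.73], [-58.28, 71.71], [-173.87, 95.51], [-174.79, -0.11], [-173.66, 173.66]. Speed limits (degrees/s): [136.94, 136.94, 172.46, 180, 180, 180].

INTERFACE

Orientations are given as [roll, pitch, yaw] about the fixed x, y, z axes, in that order (R = Rz(yaw) Ry(pitch) Rx(roll)).
In Python, from plant import r, optics, job gives the robot as it stands.
- The arm moves only by the shell command python3 -m crank 'ROWS' [FORCE]. ROWS is JSON, a list of rows, each an object with "xyz": the shift along the tool's x, y, z in units of 30 mm (1.0 is 30 mm), a list of three; "delta_rot": the turn, a rotation vector about the tool's x, y, z in degrees, a list of three; "claw": the closure, from 0 (fully open) to 1 (shut). A call has 1 to 20 rows; each row is the pose to reach, as a shift and turn from the pose commanded when the call began, along the tool's axes at that moment; what a row does not reach only later rows make up. A row lasts 1/8 s, in which the tool goes at most 62.5 mm and 10.7 degrees, less where a joint would pass 70% of its speed; a pose out of reach is approached as far as the arm can. A call with a gripper value outside its range is refused whole. The fingers move at their own pace and stop on an object; FORCE is the grip in N (left out, the last holds). Time passes only in rows, so rows that repeat a pose let the fingers close. It gives the time, the measured TCP pose, the force, the opening and the grip force at its end, in the units of the state.
- r.get_state(): the state, without advancing time (a new reading comes with each control period).
- optics.capture(name): name is "scene" or "side" or "wrist"; returns a dict with "img" (384x512x3 uint8, blue, green, red), "fovy" (degrees; the focal length in pixels is half the picture's height over the tangent of half this angle, whatever the lens; pixels are square), "cx", "cy" (the principal point, pixels), "dist" ([k1, k2, p1, p2, k3] as OpenCV has them; the pictures are not rectified), "eye" and "rotation" of the camera in the world; the wrist camera has in their place "hand_eye" (4x4, takes a point from camera to tool coordinates, whose origin is the TCP and whose axes are the flange's). Camera axes: x right, y up, looking along -z (the intrinsics and any distortion apply to the point x, -y, -z); pixel columns grow to the right and rows downward; lengths in m; the calibration is good to about 2 mm. A picture is of the moment at which its call begins: read the wrist's pose just before it. There is no depth.
- job.close_job(): hands the job in; it is judged then, once.
The state is a dict: "time_s": time; "joints": joint angles; "qd": joint speeds; "joint_torque": joint torques, N m; "tcp_pos": TCP position; "eef_rot": TCP orientation; "contact_force": force on the tool from outside, world axes, zero at the start; "moment": the same for the moment, N m; "gripper_width": finger opening in m; "gripper_force": force on a finger pad.
Only numpy, scipy, OpenCV 4.12 (cv2) and the standard library are available. Lean on these libraries where they do the work, as an engineer would, in place of code of your own. Each camera call takes 0.05 s, during which the arm holds its last target. There are 200 camera calls.

## Working session

There is one attempt and no reset: what is moved stays moved. The work goes in short steps, Python scripts to look and compute and a shell command to move; the robot and the scene stay as the last step left them, time stands still between calls to the robot, and variables do not carry over. Pictures are saved under pics/ and viewed, at most 10 in all, crops included, and the job is handed in when it is done.

```bash
mkdir -p pics; ls; python3 - <<'E'
from plant import r, optics
import cv2,numpy as np
s=r.get_state(); print(s, r.pinch_z)
for n in ("scene","side"):
    c=optics.capture(n); cv2.imwrite(f"pics/{n}0.png",c["img"])
    print(n,c["fovy"],c["cx"],c["cy"],c["dist"],np.round(c["eye"],4).tolist(),np.round(c["rotation"],4).tolist())
a=cv2.imread("pics/scene0.png")
E
```

```text
pics
{'time_s': 0.0, 'joints': array([ 8.59506622e+01,  2.05914452e+01,  6.34681328e-01, -1.81598454e-02,
       -7.01350013e+01, -1.65062588e+01]), 'qd': array([-0.01511293, -0.04674645, -0.04904412, -0.01648854,  0.00653294,
       -0.03706131]), 'joint_torque': array([-7.25881928e-04, -5.82723427e+01,  2.93059802e+01,  6.99738532e+00,
        6.89040593e-03, -1.66713940e-04]), 'tcp_pos': array([0.23687711, 0.63156812, 0.22563562]), 'eef_rot': array([ 1.79907166e+02, -9.70667484e-03, -2.05617732e+01]), 'contact_force': array([ 0.68862032, -0.67356728, -0.37036377]), 'moment': array([ 0.02474242, -0.06002201, -0.01383585]), 'gripper_force': 0.0, 'gripper_width': 0.08788056306352869} 0.0188
scene 51.15561279618809 259.7154411625965 189.71325432743205 [-0.07451224  0.          0.          0.          0.        ] [1.1214, 0.5137, 0.9858] [39.1381, -0.2502, 129.761]
side 57.06466247304738 253.34130861396326 192.99624076037162 [-0.02269457  0.          0.          0.          0.        ] [0.0648, -0.47, 0.7033] [48.2633, 1.2039, -44.985]
```

View pics/scene0.png

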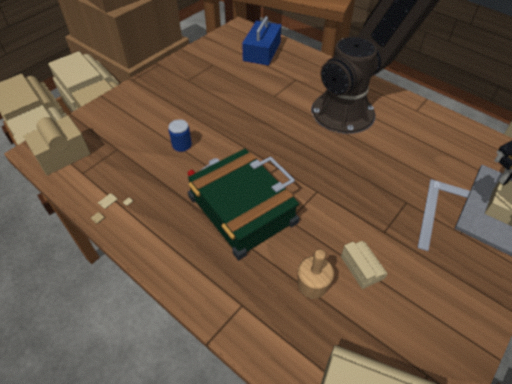

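View pics/side0.png

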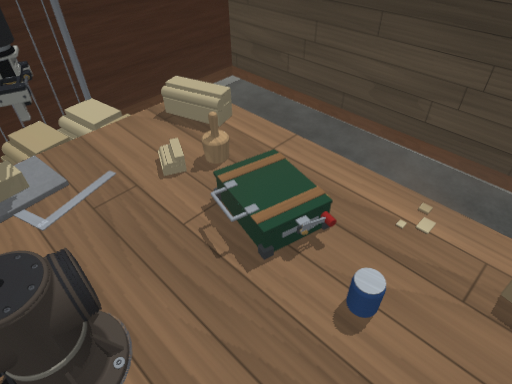

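The scene view shows the chest in the middle with its handle at about (275,172). The tin is at (180,135), the mallet at (315,275) and the sample at (363,263). In the side view the handle is at about (233,203) and the red joint at (328,219). I'll enlarge both.

```bash
python3 - <<'E'
import cv2,numpy as np
a=cv2.imread("pics/scene0.png")[140:265,170:310]; b=cv2.imread("pics/side0.png")[145:260,205:345]
a=cv2.resize(a,None,fx=5.6,fy=4.8 if 0 else 5.6,interpolation=cv2.INTER_CUBIC)
b=cv2.resize(b,None,fx=5.6,fy=5.6,interpolation=cv2.INTER_CUBIC)
def grid(im,x0,y0):
    for k in range(0,140,20):
        p=int(k*5.6)
        cv2.putText(im,str(x0+k),(p,10),0,.4,(255,255,255),1);cv2.line(im,(p,0),(p,im.shape[0]),(255,255,255),1) if 0 else None
        for j in range(0,im.shape[0],112): cv2.circle(im,(p,j),2,(0,255,255),-1); cv2.putText(im,str(y0+j//112*20),(0,j+4),0,.4,(255,255,255),1)
grid(a,170,140);grid(b,205,145)
cv2.imwrite("pics/a.png",a[:600]);cv2.imwrite("pics/b.png",b[:600])
E
```

```text
(no output)
```

View pics/a.png

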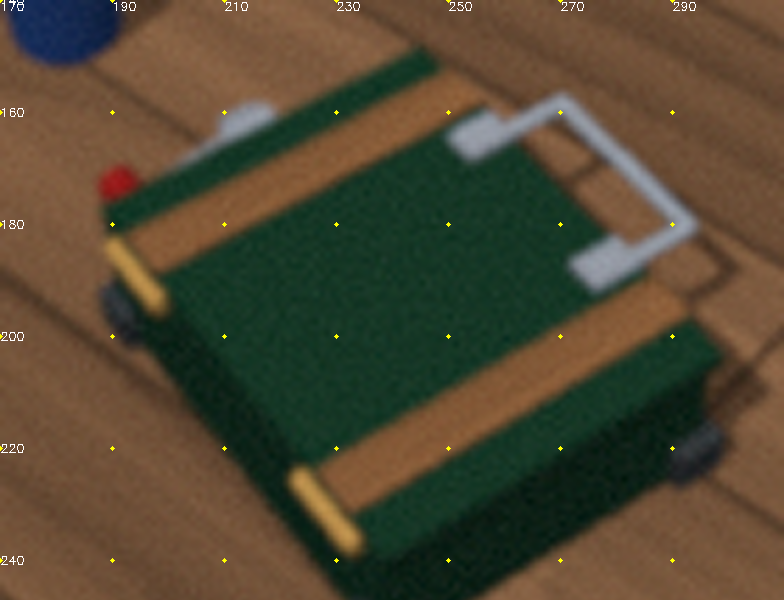

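View pics/b.png

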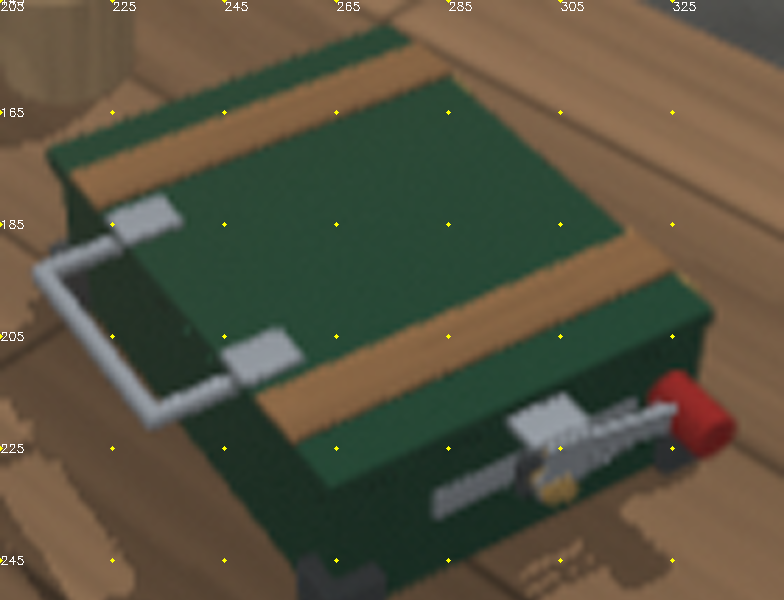

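Crop a puts the handle ends at (270.4,157.3) and (293.6,180.4). Crop b puts them at (212.5,193.2) and (232.1,219.1). The lid corners are also readable in both views, so I'll fit the chest pose to these points.

```bash
cat > h.py <<'E'
import numpy as np,cv2
from scipy.spatial.transform import Rotation as R
from scipy.optimize import least_squares
CAM={"scene":(51.15561279618809,259.7154,189.7133,[-0.07451224,0,0,0,0],[1.1214,.5137,.9858],[39.1381,-.2502,129.761]),
"side":(57.06466247304738,253.3413,192.9962,[-.02269457,0,0,0,0],[.0648,-.47,.7033],[48.2633,1.2039,-44.985])}
def proj(n,P):
    f,cx,cy,d,e,rt=CAM[n]; F=192/np.tan(np.radians(f/2))
    pc=(np.atleast_2d(P)-e)@R.from_euler("xyz",rt,degrees=True).as_matrix()*[1,-1,-1]
    return cv2.projectPoints(pc,np.zeros(3),np.zeros(3),np.array([[F,0,cx],[0,F,cy],[0,0,1.]]),np.array(d,float))[0][:,0]
def ctow(p,P): return np.atleast_2d(P)@R.from_euler("z",p[2]).as_matrix().T+[p[0],p[1],0]
E
python3 - <<'E'
from h import *
hx=.1
L=dict(hl=(hx-.246,.055,.091),hr=(hx-.246,-.055,.091),fl=(hx-.206,.134,.097),fr=(hx-.206,-.134,.097),bl=(hx,.134,.097),br=(hx,-.134,.097))
O={"scene":dict(hr=(270.4,157.3),hl=(293.6,180.4),fl=(298.9,202.9),fr=(245.9,148.9),br=(188.8,177.5)),
"side":dict(hl=(212.5,193.2),hr=(232.1,219.1),fr=(263.9,232),fl=(213.9,172.1),br=(332.1,201.3),bl=(274.6,149.8))}
def res(p,names=("scene","side")): return np.concatenate([proj(n,ctow(p,list(L[k] for k in O[n])))-np.array(list(O[n].values())) for n in names]).ravel()
for ns in (("scene","side"),("scene",),("side",)):
    s=least_squares(res,[.6,0,0],args=(ns,),loss="soft_l1"); p=s.x; print(ns,p.round(4),np.degrees(p[2]),res(p,ns).round(1))
    print(ctow(p,[(-.146,0,.091),(.1,0,.085),(0,-.156,.085)]).round(4))
E
```

```text
('scene', 'side') [ 0.5942  0.0117 -0.256 ] -14.668200267736296 [ 0.4  0.2 -0.5 -0.7  0.8 -0.8 -0.3 -2.2 -1.  -2.2 -0.1 -0.1 -0.1 -0.2
 -0.6 -0.3 -0.9 -1.7  1.1 -1.6  0.5 -1.8]
[[ 0.4529  0.0487  0.091 ]
 [ 0.6909 -0.0136  0.085 ]
 [ 0.5547 -0.1392  0.085 ]]
('scene',) [ 0.597   0.0159 -0.2444] -14.004673084791659 [ 0.4  1.2 -0.1  0.1  1.6  0.1 -0.5 -1.2 -0.9 -0.4]
[[ 0.4554  0.0512  0.091 ]
 [ 0.6941 -0.0083  0.085 ]
 [ 0.5593 -0.1355  0.085 ]]
('side',) [ 0.5925  0.0097 -0.2563] -14.687269274250273 [-0.1  0.5 -0.1  0.6 -0.5  0.5 -0.8 -1.1  1.4 -0.9  0.6 -1.3]
[[ 0.4513  0.0468  0.091 ]
 [ 0.6893 -0.0156  0.085 ]
 [ 0.553  -0.1412  0.085 ]]
```

```bash
python3 -m crank '[{"xyz":[0,0,-1.1],"delta_rot":[0,0,0],"claw":0.7},{"xyz":[13.57,15.67,-1.1],"delta_rot":[0,0,83.8],"claw":0.7},{"xyz":[13.57,15.67,-1.1],"delta_rot":[0,0,83.8],"claw":0.7},{"xyz":[13.57,15.67,-1.1],"delta_rot":[0,0,83.8],"claw":0.7},{"xyz":[13.57,15.67,-1.1],"delta_rot":[0,0,83.8],"claw":0.7},{"xyz":[13.57,15.67,-1.1],"delta_rot":[0,0,83.8],"claw":0.7},{"xyz":[13.57,15.67,-1.1],"delta_rot":[0,0,83.8],"claw":0.7},{"xyz":[13.57,15.67,-1.1],"delta_rot":[0,0,83.8],"claw":0.7},{"xyz":[13.57,15.67,-1.1],"delta_rot":[0,0,83.8],"claw":0.7},{"xyz":[13.57,15.67,-1.1],"delta_rot":[0,0,83.8],"claw":0.7},{"xyz":[13.57,15.67,-1.1],"delta_rot":[0,0,83.8],"claw":0.7},{"xyz":[13.57,15.67,-1.1],"delta_rot":[0,0,83.8],"claw":0.7},{"xyz":[13.57,15.67,-1.1],"delta_rot":[0,0,83.8],"claw":0.7},{"xyz":[13.57,15.67,0.9],"delta_rot":[0,0,83.8],"claw":0.7},{"xyz":[13.57,15.67,0.9],"delta_rot":[0,0,83.8],"claw":0.7},{"xyz":[13.57,15.67,0.9],"delta_rot":[0,0,83.8],"claw":0.7},{"xyz":[13.57,15.67,0.9],"delta_rot":[0,0,83.8],"claw":0.7},{"xyz":[13.57,15.67,0.9],"delta_rot":[0,0,83.8],"claw":0.7}]' 20
python3 - <<'E'
from h import *
from plant import r,optics
s=r.get_state(); c=optics.capture("wrist"); cv2.imwrite("pics/w1.png",c["img"])
print(s["joints"].round(1),s["tcp_pos"],s["eef_rot"],s["contact_force"])
print({k:(np.round(v,4).tolist()) for k,v in c.items() if k!="img"})
E
```

```text
time_s: 2.35
tcp_pos: [0.4538, 0.0495, 0.2009]
eef_rot: [-179.9, 0.1, -104.3]
contact_force: [-0.1, -0.9, 0.2]
gripper_width: 0.0262
gripper_force: 0.0
[ 31.1   0.6 -28.    0.  -61.3 -45.4] [0.45382213 0.04946132 0.20089212] [-1.79897569e+02  8.66381100e-02 -1.04325571e+02] [-0.06377388 -0.89005017  0.21186586]
{'fovy': 59.6657, 'cx': 258.8291, 'cy': 193.6834, 'dist': [0.009, 0.0, 0.0, 0.0, 0.0], 'hand_eye': [[0.0, 0.958, 0.2869, 0.0785], [1.0, 0.0001, -0.0004, -0.0009], [-0.0004, 0.2869, -0.958, -0.1579], [0.0, 0.0, 0.0, 1.0]]}
```

View pics/w1.png

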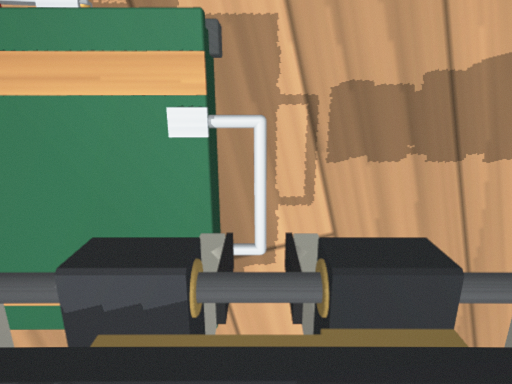

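The wrist view shows the bar running from (260,122) to (263,249), beyond the finger tips. I'll turn these pixels into positions on the plane z = 0.091.

```bash
cat >> h.py <<'E'
def wray(c,tcp,rot,px,z):
    F=192/np.tan(np.radians(c["fovy"]/2)); K=np.array([[F,0,c["cx"]],[0,F,c["cy"]],[0,0,1]])
    u=cv2.undistortPoints(np.array(px,float).reshape(-1,1,2),K,np.array(c["dist"]))[:,0]
    d=np.c_[u[:,0],-u[:,1],-np.ones(len(u))]; H=np.array(c["hand_eye"]); M=R.from_euler("xyz",rot,degrees=True).as_matrix()
    o=tcp+M@H[:3,3]; d=d@H[:3,:3].T@M.T
    return o+d*((z-o[2])/d[:,2])[:,None]
E
python3 - <<'E'
from h import *
from plant import r,optics
s=r.get_state(); c=optics.capture("wrist")
P=wray(c,s["tcp_pos"],s["eef_rot"],[(260,122),(263,249)],.091);print(P,P.mean(0)); d=P[0]-P[1];print(np.hypot(*d[:2]),np.degrees(np.arctan2(d[1],d[0])))
P=wray(c,s["tcp_pos"],s["eef_rot"],[(205,10),(207,98),(218,230)],.097);print(P)
E
```

```text
[[ 0.43949282 -0.00586642  0.091     ]
 [ 0.46390922  0.10072696  0.091     ]] [0.45170102 0.04743027 0.091     ]
0.10935405398370998 -102.90166172734467
[[ 0.45769967 -0.09008578  0.097     ]
 [ 0.47356278 -0.0332821   0.097     ]
 [ 0.49570514  0.07142067  0.097     ]]
```

```bash
python3 -m crank '[{"xyz":[0,0,1.5],"delta_rot":[0,0,0],"claw":0.7},{"xyz":[0,0,3],"delta_rot":[0,0,0],"claw":0.7},{"xyz":[0,0,3.7],"delta_rot":[0,0,0],"claw":0.7},{"xyz":[0,0,4.2],"delta_rot":[0,0,0],"claw":0.7},{"xyz":[0,0,4.2],"delta_rot":[0,0,0],"claw":0.7}]' 20; python3 -m crank '[{"xyz":[0,0,0],"delta_rot":[0,0,0],"claw":1},{"xyz":[0,0,0],"delta_rot":[0,0,0],"claw":1},{"xyz":[0,0,0],"delta_rot":[0,0,0],"claw":1},{"xyz":[0,0,0],"delta_rot":[0,0,0],"claw":1}]' 20
```

```text
time_s: 3.08
tcp_pos: [0.4526, 0.0485, 0.0729]
eef_rot: [179.9, -0.1, -104.4]
contact_force: [0.2, 0.8, 0.4]
gripper_width: 0.0264
gripper_force: 0.0
time_s: 3.58
tcp_pos: [0.4531, 0.0492, 0.0743]
eef_rot: [-180.0, 0.0, -104.4]
contact_force: [-4.1, 3.9, 6.5]
gripper_width: 0.0093
gripper_force: 20.0
```

```bash
python3 - <<'E'
import numpy as np
rr=.24607;a0=.0244
print("theta  -dy? tool-y units(=chest -x), tool-z units")
for t in np.r_[0:1.2:.1,1.2:1.46:.0125]:
    x=-rr*np.cos(a0+t)+rr*np.cos(a0); z=rr*np.sin(a0+t)-rr*np.sin(a0)
    print(round(t,4),round(-x/.03,3),round(-z/.03,3))
E
```

```text
theta  -dy? tool-y units(=chest -x), tool-z units
0.0 -0.0 -0.0
0.1 -0.061 -0.818
0.2 -0.203 -1.625
0.3 -0.425 -2.414
0.4 -0.725 -3.177
0.5 -1.1 -3.907
0.6 -1.545 -4.595
0.7 -2.057 -5.235
0.8 -2.631 -5.822
0.9 -3.26 -6.347
1.0 -3.938 -6.808
1.1 -4.659 -7.198
1.2 -5.415 -7.515
1.2125 -5.512 -7.549
1.225 -5.609 -7.582
1.2375 -5.706 -7.614
1.25 -5.804 -7.645
1.2625 -5.902 -7.674
1.275 -6.001 -7.702
1.2875 -6.1 -7.729
1.3 -6.199 -7.754
1.3125 -6.299 -7.779
1.325 -6.399 -7.802
1.3375 -6.499 -7.824
1.35 -6.599 -7.845
1.3625 -6.7 -7.864
1.375 -6.801 -7.882
1.3875 -6.902 -7.899
1.4 -7.003 -7.914
1.4125 -7.105 -7.929
1.425 -7.207 -7.942
1.4375 -7.308 -7.954
1.45 -7.41 -7.964
```

```bash
python3 -m crank '[{"xyz":[0,-0.02,-0.4],"delta_rot":[0,0,0],"claw":1},{"xyz":[0,-0.06,-0.82],"delta_rot":[0,0,0],"claw":1},{"xyz":[0,-0.2,-1.62],"delta_rot":[0,0,0],"claw":1},{"xyz":[0,-0.42,-2.41],"delta_rot":[0,0,0],"claw":1},{"xyz":[0,-0.72,-3.18],"delta_rot":[0,0,0],"claw":1},{"xyz":[0,-1.1,-3.91],"delta_rot":[0,0,0],"claw":1},{"xyz":[0,-1.1,-3.91],"delta_rot":[0,0,0],"claw":1},{"xyz":[0,-1.1,-3.91],"delta_rot":[0,0,0],"claw":1}]' 20
```

```text
time_s: 4.58
tcp_pos: [0.4842, 0.0412, 0.1921]
eef_rot: [179.9, 0.1, -104.4]
contact_force: [-6.9, 8.1, 4.9]
gripper_width: 0.0094
gripper_force: 20.0
```

```bash
python3 -m crank '[{"xyz":[-0.02,0.03,-0.02],"delta_rot":[0,0,0],"claw":1},{"xyz":[-0.02,0.03,-0.02],"delta_rot":[0,0,0],"claw":1}]' 20; python3 -m crank '[{"xyz":[0,-0.44,-0.69],"delta_rot":[0,0,0],"claw":1},{"xyz":[-0.01,-0.96,-1.33],"delta_rot":[0,0,0],"claw":1},{"xyz":[-0.02,-1.53,-1.91],"delta_rot":[0,0,0],"claw":1},{"xyz":[-0.03,-2.16,-2.44],"delta_rot":[0,0,0],"claw":1},{"xyz":[-0.03,-2.84,-2.9],"delta_rot":[0,0,0],"claw":1},{"xyz":[-0.03,-2.84,-2.9],"delta_rot":[0,0,0],"claw":1},{"xyz":[-0.03,-2.84,-2.9],"delta_rot":[0,0,0],"claw":1}]' 20
```

```text
time_s: 4.82
tcp_pos: [0.4842, 0.0413, 0.1922]
eef_rot: [-180.0, -0.0, -104.4]
contact_force: [-3.6, 1.9, 1.7]
gripper_width: 0.0094
gripper_force: 20.0
time_s: 5.7
tcp_pos: [0.5673, 0.0203, 0.281]
eef_rot: [-179.9, -0.0, -104.4]
contact_force: [-6.5, 1.0, 11.5]
gripper_width: 0.0093
gripper_force: 20.0
```

```bash
cat > f.py <<'E'
from h import *
from plant import r
s=r.get_state(); p=s["tcp_pos"]; f=s["contact_force"]; c,n=np.cos(-.25),np.sin(-.25)
hx=np.array([.4527+.246*c,.0485+.246*n,.085+.0015]); d=p-hx; d[2]+=.0188
x=-(d[0]*c+d[1]*n); t=np.arctan2(d[2],x); fx=f[0]*c+f[1]*n
print("ang",(t-.0244).round(4),"rad",np.hypot(x,d[2]).round(4),"Ftan",(fx*np.sin(t)+f[2]*np.cos(t)).round(2),"Fout",(-fx*np.cos(t)+f[2]*np.sin(t)).round(2),"Fy",(-f[0]*n+f[1]*c).round(2))
E
python3 -m crank '[{"xyz":[0,0.02,-0.04],"delta_rot":[0,0,0],"claw":1},{"xyz":[0,0.02,-0.04],"delta_rot":[0,0,0],"claw":1}]' 20; python3 f.py; python3 -m crank '[{"xyz":[0,-0.35,-0.19],"delta_rot":[0,0,0],"claw":1},{"xyz":[0,-0.72,-0.38],"delta_rot":[0,0,0],"claw":1},{"xyz":[0,-1.09,-0.55],"delta_rot":[0,0,0],"claw":1},{"xyz":[0,-1.48,-0.71],"delta_rot":[0,0,0],"claw":1},{"xyz":[0,-1.48,-0.71],"delta_rot":[0,0,0],"claw":1},{"xyz":[0,-1.48,-0.71],"delta_rot":[0,0,0],"claw":1}]' 20; python3 f.py
```

```text
time_s: 5.95
tcp_pos: [0.5664, 0.0206, 0.2805]
eef_rot: [-180.0, -0.1, -104.4]
contact_force: [-3.3, -1.4, 5.7]
gripper_width: 0.0095
gripper_force: 20.0
ang 1.0016 rad 0.2488 Ftan 0.54 Fout 6.35 Fy -2.19
time_s: 6.7
tcp_pos: [0.61, 0.0096, 0.3015]
eef_rot: [-179.9, -0.0, -104.4]
contact_force: [-1.1, -4.1, 4.8]
gripper_width: 0.0094
gripper_force: 20.0
ang 1.2016 rad 0.2484 Ftan 1.58 Fout 4.49 Fy -4.28
```

```bash
python3 -m crank '[{"xyz":[0.01,-0.1,-0.04],"delta_rot":[0,0,0],"claw":1},{"xyz":[0.015,-0.19,-0.08],"delta_rot":[0,0,0],"claw":1},{"xyz":[0.015,-0.19,-0.08],"delta_rot":[0,0,0],"claw":1}]' 20 >/dev/null; python3 f.py; python3 -m crank '[{"xyz":[0,-0.05,-0.02],"delta_rot":[0,0,0],"claw":1},{"xyz":[0,-0.1,-0.03],"delta_rot":[0,0,0],"claw":1},{"xyz":[0,-0.1,-0.03],"delta_rot":[0,0,0],"claw":1}]' 20 >/dev/null; python3 f.py
```

```text
ang 1.2238 rad 0.2484 Ftan -0.75 Fout 4.11 Fy -3.97
ang 1.2368 rad 0.2484 Ftan -1.61 Fout 2.96 Fy -3.65
```

```bash
python3 -m crank '[{"xyz":[0,-0.05,-0.01],"delta_rot":[0,0,0],"claw":1},{"xyz":[0,-0.1,-0.03],"delta_rot":[0,0,0],"claw":1},{"xyz":[0,-0.1,-0.03],"delta_rot":[0,0,0],"claw":1}]' 20 >/dev/null; python3 f.py
```

```text
ang 1.2495 rad 0.2483 Ftan -1.79 Fout 3.85 Fy -4.15
```

```bash
python3 -m crank '[{"xyz":[0,-0.05,-0.01],"delta_rot":[0,0,0],"claw":1},{"xyz":[0,-0.1,-0.03],"delta_rot":[0,0,0],"claw":1},{"xyz":[0,-0.1,-0.03],"delta_rot":[0,0,0],"claw":1}]' 20 >/dev/null; python3 f.py
```

```text
ang 1.2622 rad 0.2483 Ftan -0.7 Fout 3.72 Fy -3.85
```

```bash
python3 -m crank '[{"xyz":[0,-0.05,-0.01],"delta_rot":[0,0,0],"claw":1},{"xyz":[0,-0.1,-0.025],"delta_rot":[0,0,0],"claw":1},{"xyz":[0,-0.1,-0.025],"delta_rot":[0,0,0],"claw":1}]' 20 >/dev/null; python3 f.py
```

```text
ang 1.2748 rad 0.2482 Ftan -0.7 Fout 3.66 Fy -4.01
```

```bash
python3 -m crank '[{"xyz":[0,-0.05,-0.01],"delta_rot":[0,0,0],"claw":1},{"xyz":[0,-0.1,-0.025],"delta_rot":[0,0,0],"claw":1},{"xyz":[0,-0.1,-0.025],"delta_rot":[0,0,0],"claw":1}]' 20 >/dev/null; python3 f.py
```

```text
ang 1.2873 rad 0.2482 Ftan -0.69 Fout 2.8 Fy -3.85
```

```bash
python3 -m crank '[{"xyz":[0,-0.05,-0.01],"delta_rot":[0,0,0],"claw":1},{"xyz":[0,-0.1,-0.025],"delta_rot":[0,0,0],"claw":1},{"xyz":[0,-0.1,-0.025],"delta_rot":[0,0,0],"claw":1}]' 20 >/dev/null; python3 f.py
```

```text
ang 1.2996 rad 0.2482 Ftan -0.21 Fout 2.76 Fy -3.81
```

```bash
python3 -m crank '[{"xyz":[0,-0.05,-0.01],"delta_rot":[0,0,0],"claw":1},{"xyz":[0,-0.1,-0.025],"delta_rot":[0,0,0],"claw":1},{"xyz":[0,-0.1,-0.025],"delta_rot":[0,0,0],"claw":1}]' 20 >/dev/null; python3 f.py
```

```text
ang 1.312 rad 0.2481 Ftan -0.72 Fout 2.81 Fy -4.28
```

```bash
python3 -m crank '[{"xyz":[0,-0.05,-0.01],"delta_rot":[0,0,0],"claw":1},{"xyz":[0,-0.1,-0.025],"delta_rot":[0,0,0],"claw":1},{"xyz":[0,-0.1,-0.025],"delta_rot":[0,0,0],"claw":1}]' 20 >/dev/null; python3 f.py
```

```text
ang 1.3244 rad 0.2481 Ftan -0.52 Fout 0.93 Fy -4.02
```

```bash
python3 -m crank '[{"xyz":[0,-0.05,-0.01],"delta_rot":[0,0,0],"claw":1},{"xyz":[0,-0.1,-0.02],"delta_rot":[0,0,0],"claw":1},{"xyz":[0,-0.1,-0.02],"delta_rot":[0,0,0],"claw":1}]' 20 >/dev/null; python3 f.py
```

```text
ang 1.3379 rad 0.248 Ftan 1.28 Fout -1.23 Fy -4.37
```

```bash
python3 -m crank '[{"xyz":[0,-0.03,-0.005],"delta_rot":[0,0,0],"claw":1},{"xyz":[0,-0.06,-0.01],"delta_rot":[0,0,0],"claw":1},{"xyz":[0,-0.06,-0.01],"delta_rot":[0,0,0],"claw":1}]' 20 >/dev/null; python3 f.py
```

```text
ang 1.3416 rad 0.248 Ftan -2.35 Fout 1.32 Fy -2.43
```

```bash
python3 - <<'E'
from plant import optics
import cv2
b=optics.capture("side")["img"][130:255,215:355]
cv2.imwrite("pics/b2.png",cv2.resize(b,None,fx=5,fy=4.8,interpolation=cv2.INTER_CUBIC) if 0 else cv2.resize(b,None,fx=4.8,fy=4.8,interpolation=cv2.INTER_CUBIC))
E
python3 f.py
```

```text
ang 1.3417 rad 0.248 Ftan -2.69 Fout 1.09 Fy -2.72
```

View pics/b2.png

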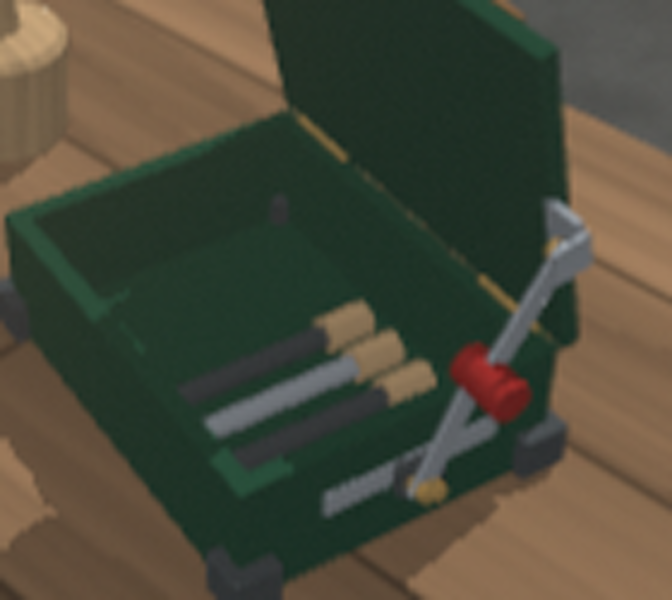

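The stay is now almost straight: foot (430,488), red joint (490,382), upper pivot (555,248). Next I'll make one more small step to feel the stop.

```bash
python3 -m crank '[{"xyz":[0,-0.025,-0.005],"delta_rot":[0,0,0],"claw":1},{"xyz":[0,-0.05,-0.01],"delta_rot":[0,0,0],"claw":1},{"xyz":[0,-0.05,-0.01],"delta_rot":[0,0,0],"claw":1}]' 20 >/dev/null; python3 f.py
```

```text
ang 1.3469 rad 0.2481 Ftan -4.44 Fout 2.43 Fy -2.45
```

The force rose by about 2 N over 1.3 mm, so this is the stop. I'll ease back by about 3 mm and see whether the joint snaps over.

```bash
python3 -m crank '[{"xyz":[0,0.05,0.01],"delta_rot":[0,0,0],"claw":1},{"xyz":[0,0.05,0.01],"delta_rot":[0,0,0],"claw":1},{"xyz":[0,0.05,0.01],"delta_rot":[0,0,0],"claw":1}]' 20 >/dev/null; python3 f.py;  python3 -m crank '[{"xyz":[0,0.05,0.01],"delta_rot":[0,0,0],"claw":1},{"xyz":[0,0.05,0.01],"delta_rot":[0,0,0],"claw":1},{"xyz":[0,0.05,0.01],"delta_rot":[0,0,0],"claw":1}]' 20 >/dev/null; python3 f.py;python3 - <<'E'
from plant import optics
import cv2
b=optics.capture("side")["img"][165:240,270:350]
cv2.imwrite("pics/b3.png",cv2.resize(b,None,fx=7.5,fy=7.5,interpolation=cv2.INTER_CUBIC))
E
```

```text
ang 1.3434 rad 0.2481 Ftan -2.05 Fout 1.04 Fy -2.78
ang 1.3388 rad 0.2481 Ftan 1.06 Fout -0.89 Fy -3.25
```

View pics/b3.png

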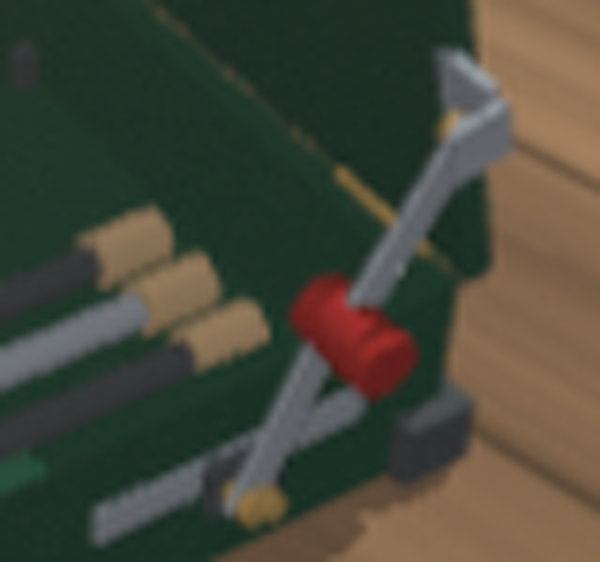

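The lower link leans 24° from the vertical and the upper one 32°. That is a bend of about 0.13 rad with the red joint, near (317,210) in the full picture, on the front side, so the stay is locked. Now I'll release and rise.

```bash
python3 -m crank '[{"xyz":[0,0,0],"delta_rot":[0,0,0],"claw":0.55},{"xyz":[0,0,0],"delta_rot":[0,0,0],"claw":0.55},{"xyz":[0,0,0],"delta_rot":[0,0,0],"claw":0.55},{"xyz":[0,0,-0.7],"delta_rot":[0,0,0],"claw":0.55},{"xyz":[0,0,-1.7],"delta_rot":[0,0,0],"claw":0.55},{"xyz":[0,0,-2.5],"delta_rot":[0,0,0],"claw":0.55},{"xyz":[0,0,-2.5],"delta_rot":[0,0,0],"claw":0.55},{"xyz":[0,0,-2.5],"delta_rot":[0,0,0],"claw":0.55},{"xyz":[0,0,-2.5],"delta_rot":[0,0,0],"claw":0.55},{"xyz":[0,0,-2.5],"delta_rot":[0,0,0],"claw":0.55}]' 20
python3 - <<'E'
from h import *
from plant import r,optics
print(r.get_state()["joints"].round(1))
b=optics.capture("side")["img"][165:240,270:350]; cv2.imwrite("pics/b4.png",b)
a=cv2.imread("pics/b3.png"); print(np.abs(cv2.resize(b,None,fx=7.5,fy=7.5,interpolation=cv2.INTER_CUBIC).astype(int)-a).mean())
# knee from side pixel, at chest y=-156
for yaw,p0 in ((-.25,(.4527,.0485)),(-.256,(.4529,.0487))):
    c,n=np.cos(yaw),np.sin(yaw); p=[p0[0]+.146*c,p0[1]+.146*n,yaw]
    print("chest",np.round(p,4))
    for nm,px,y in (("knee",(317.3,209.7),-.156),("foot",(302,232.5),-.15)):
        q=least_squares(lambda v:(proj("side",ctow(p,[v[0],y,v[1]]))-px).ravel(),[.02,.1]).x
        print(nm,"chest xz",q.round(4),"world",ctow(p,[q[0],y,q[1]]).round(4))
# model: geometry with locked bend .14
E
```

```text
time_s: 13.3
tcp_pos: [0.6413, 0.0018, 0.3847]
eef_rot: [179.9, -0.0, -104.4]
contact_force: [0.4, 0.1, 0.3]
gripper_width: 0.0395
gripper_force: 0.0
[ 17.6  14.4  12.   -0.  -87.7 -31.9]
0.8484707394226967
chest [ 0.5942  0.0124 -0.25  ]
knee chest xz [0.0303 0.115 ] world [[ 0.5849 -0.1463  0.115 ]]
foot chest xz [-0.0043  0.0493] world [[ 0.5529 -0.1319  0.0493]]
chest [ 0.5941  0.0117 -0.256 ]
knee chest xz [0.0303 0.1161] world [[ 0.5839 -0.1468  0.1161]]
foot chest xz [-0.0041  0.0502] world [[ 0.5522 -0.1324  0.0502]]
```

The lid stands alone: the side view has not changed since the release. The red joint measures 30 mm above the rim, inside the 25 to 40 mm given. Now I'll work out the move to the push standoff.

```bash
cat >> h.py <<'E'
CH=[.5942,.0124,-.25]
Rc=R.from_euler("z",CH[2])
def rel(p0,rot0,targets):
    R0=R.from_euler("xyz",rot0,degrees=True)
    for P,Rt in targets:
        w=ctow(CH,[P])[0]; print(P,"world",w.round(4),"units",(R0.inv().apply(w-p0)/.03).round(2),"rot",(R0.inv()*Rt).as_rotvec(degrees=True).round(1))
E
python3 - <<'E'
from h import *
from plant import r
s=r.get_state()
s2=np.sqrt(.5); Rt=Rc*R.from_matrix(np.array([[s2,0,s2],[0,-1,0],[s2,0,-s2]]).T.T)
print(Rt.as_euler("xyz",degrees=True), np.linalg.det(Rt.as_matrix()), Rc.inv().apply(Rt.apply([0,0,1])))
p=[s["tcp_pos"],s["eef_rot"]]
rel(*p,[((-.12,-.10,.36),Rt),((-.035,-.158,.18),Rt)])
E
```

```text
[180.         -45.         -14.32394488] 1.0 [ 7.07106781e-01  7.28425503e-18 -7.07106781e-01]
(-0.12, -0.1, 0.36) world [ 0.4532 -0.0548  0.36  ] units [3.38 5.61 0.83] rot [ 35.2  35.2 -84.9]
(-0.035, -0.158, 0.18) world [ 0.5212 -0.132   0.18  ] units [5.31 2.77 6.83] rot [ 35.2  35.2 -84.9]
```

```bash
python3 -m crank '[{"xyz":[0.5,1.5,0],"delta_rot":[0,0,0],"claw":1},{"xyz":[1,3,0],"delta_rot":[4,4,-9],"claw":1},{"xyz":[3.4,5.6,0.8],"delta_rot":[35.2,35.2,-84.9],"claw":1},{"xyz":[3.4,5.6,0.8],"delta_rot":[35.2,35.2,-84.9],"claw":1},{"xyz":[3.4,5.6,0.8],"delta_rot":[35.2,35.2,-84.9],"claw":1},{"xyz":[3.4,5.6,0.8],"delta_rot":[35.2,35.2,-84.9],"claw":1},{"xyz":[3.4,5.6,0.8],"delta_rot":[35.2,35.2,-84.9],"claw":1},{"xyz":[3.4,5.6,0.8],"delta_rot":[35.2,35.2,-84.9],"claw":1},{"xyz":[3.4,5.6,0.8],"delta_rot":[35.2,35.2,-84.9],"claw":1},{"xyz":[3.4,5.6,0.8],"delta_rot":[35.2,35.2,-84.9],"claw":1},{"xyz":[3.4,5.6,0.8],"delta_rot":[35.2,35.2,-84.9],"claw":1},{"xyz":[3.4,5.6,0.8],"delta_rot":[35.2,35.2,-84.9],"claw":1},{"xyz":[3.4,5.6,0.8],"delta_rot":[35.2,35.2,-84.9],"claw":1},{"xyz":[3.4,5.6,0.8],"delta_rot":[35.2,35.2,-84.9],"claw":1},{"xyz":[3.4,5.6,0.8],"delta_rot":[35.2,35.2,-84.9],"claw":1},{"xyz":[3.4,5.6,0.8],"delta_rot":[35.2,35.2,-84.9],"claw":1},{"xyz":[3.4,5.6,0.8],"delta_rot":[35.2,35.2,-84.9],"claw":1}]' 20
python3 - <<'E'
from h import *
from plant import r
s=r.get_state(); print(s["joints"].round(1))
Rt=R.from_euler("xyz",[180,-45,-14.324],degrees=True)
a=.7071
rel(s["tcp_pos"],s["eef_rot"],[((-.035,-.158,.18),Rt),((.03-.02*a,-.158,.115+.02*a),Rt)])
E
```

```text
time_s: 15.48
tcp_pos: [0.4557, -0.0555, 0.3691]
eef_rot: [180.0, -44.5, -14.4]
contact_force: [0.1, 0.0, 0.9]
gripper_width: 0.0002
gripper_force: 0.0
[ 40.5 -32.6 -58.2  50.7 -47.8   5.2]
(-0.035, -0.158, 0.18) world [ 0.5212 -0.132   0.18  ] units [-2.45  1.93  6.42] rot [ 0.   0.5 -0. ]
(0.015857999999999997, -0.158, 0.129142) world [ 0.5705 -0.1446  0.1291] units [-2.43  1.93  8.82] rot [ 0.   0.5 -0. ]
```

```bash
python3 -m crank '[{"xyz":[-1.2,0.95,3.2],"delta_rot":[0,0.5,0],"claw":1},{"xyz":[-2.45,1.93,6.4],"delta_rot":[0,0.5,0],"claw":1},{"xyz":[-2.45,1.93,6.4],"delta_rot":[0,0.5,0],"claw":1},{"xyz":[-2.45,1.93,6.4],"delta_rot":[0,0.5,0],"claw":1},{"xyz":[-2.45,1.93,6.4],"delta_rot":[0,0.5,0],"claw":1},{"xyz":[-2.45,1.93,6.4],"delta_rot":[0,0.5,0],"claw":1},{"xyz":[-2.45,1.93,6.4],"delta_rot":[0,0.5,0],"claw":1},{"xyz":[-2.45,1.93,6.4],"delta_rot":[0,0.5,0],"claw":1}]' 20
python3 - <<'E'
from h import *
from plant import r,optics
s=r.get_state(); print(s["joints"].round(1))
Rt=R.from_euler("xyz",[180,-45,-14.324],degrees=True)
a=.7071
rel(s["tcp_pos"],s["eef_rot"],[((.03-.02*a,-.158,.115+.02*a),Rt),((.03-.012*a,-.158,.115+.012*a),Rt)])
b=optics.capture("side")["img"][110:260,230:400]; cv2.imwrite("pics/b5.png",cv2.resize(b,None,fx=4,fy=4,interpolation=cv2.INTER_CUBIC))
E
```

```text
time_s: 16.48
tcp_pos: [0.5397, -0.163, 0.2725]
eef_rot: [-178.0, -39.8, -14.2]
contact_force: [0.6, -0.3, 0.4]
gripper_width: 0.0004
gripper_force: 0.0
[ -0.4 -12.7 -58.2  53.5  -8.5  26.2]
(0.015857999999999997, -0.158, 0.129142) world [ 0.5705 -0.1446  0.1291] units [-2.41 -0.7   4.24] rot [-2.1  5.2 -0. ]
(0.0215148, -0.158, 0.1234852) world [ 0.576  -0.146   0.1235] units [-2.39 -0.69  4.5 ] rot [-2.1  5.2 -0. ]
```

View pics/b5.png

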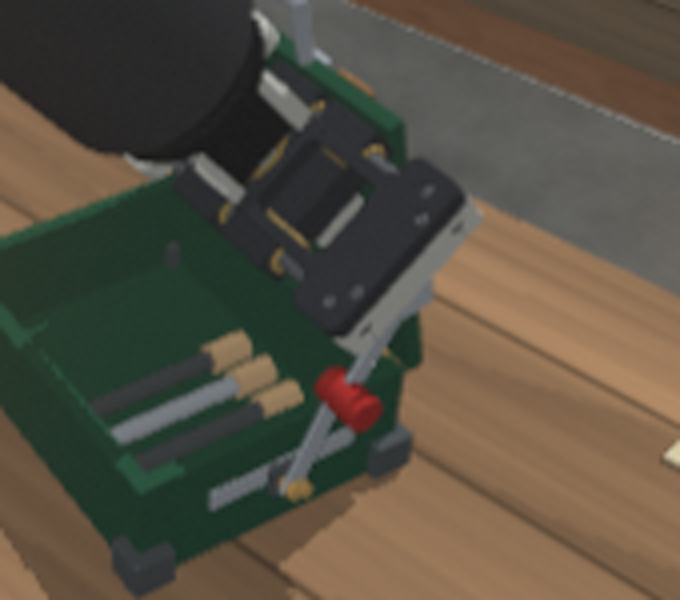

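The view shows the shut fingers above the joint and clear of the lid, with the red joint at about (317,210) in the full picture. The arm stopped at joint 3's limit, because a 45° tilt so close in folds the elbow fully. I'll use a steeper tool, 35° from vertical, and approach from above.

```bash
python3 - <<'E'
from h import *
from plant import r
s=r.get_state()
for t in (30,35):
    Rt=R.from_euler("xyz",[180,-t,-14.324],degrees=True)
    z=Rc.inv().apply(Rt.apply([0,0,1]));k=np.array([.03,-.158,.115])
    print(t,z.round(3)); rel(s["tcp_pos"],s["eef_rot"],[((-.005,-.165,.25),Rt),(k-z*.06,Rt)])
E
```

```text
30 [ 0.5   -0.    -0.866]
(-0.005, -0.165, 0.25) world [ 0.5485 -0.1462  0.25  ] units [-0.36 -0.59  0.69] rot [-2.  -9.8  0.2]
[ 1.38812573e-14 -1.57999971e-01  1.66961524e-01] world [ 0.5551 -0.1407  0.167 ] units [-2.   -0.75  2.93] rot [-2.  -9.8  0.2]
35 [ 0.574 -0.    -0.819]
(-0.005, -0.165, 0.25) world [ 0.5485 -0.1462  0.25  ] units [-0.36 -0.59  0.69] rot [-2.1 -4.8  0.2]
[-0.00441459 -0.15799997  0.16414912] world [ 0.5508 -0.1396  0.1641] units [-2.18 -0.75  2.91] rot [-2.1 -4.8  0.2]
```

```bash
python3 -m crank '[{"xyz":[-0.36,-0.59,0.69],"delta_rot":[-2,-9.8,0.2],"claw":1},{"xyz":[-0.36,-0.59,0.69],"delta_rot":[-2,-9.8,0.2],"claw":1},{"xyz":[-0.36,-0.59,0.69],"delta_rot":[-2,-9.8,0.2],"claw":1},{"xyz":[-0.36,-0.59,0.69],"delta_rot":[-2,-9.8,0.2],"claw":1},{"xyz":[-0.36,-0.59,0.69],"delta_rot":[-2,-9.8,0.2],"claw":1},{"xyz":[-0.36,-0.59,0.69],"delta_rot":[-2,-9.8,0.2],"claw":1}]' 20
cat > k.py <<'E'
from h import *
from plant import r
import sys
s=r.get_state(); t=float(sys.argv[1]); print("j",s["joints"].round(1),"chest tcp",Rc.inv().apply(s["tcp_pos"]-[CH[0],CH[1],0]).round(4))
Rt=R.from_euler("xyz",[180,-t,-14.324],degrees=True)
z=Rc.inv().apply(Rt.apply([0,0,1]));k=np.array([.03,-.158,.115])
rel(s["tcp_pos"],s["eef_rot"],[(k-z*.06,Rt),(k-z*.02,Rt)])
E
python3 k.py 30
```

```text
time_s: 17.27
tcp_pos: [0.548, -0.1472, 0.25]
eef_rot: [180.0, -30.0, -14.3]
contact_force: [0.6, 1.2, 0.1]
gripper_width: 0.0004
gripper_force: 0.0
j [ 11.1  -7.7 -46.3  28.5 -26.7  41.7] chest tcp [-0.0052 -0.1661  0.25  ]
[ 1.38812573e-14 -1.57999971e-01  1.66961524e-01] world [ 0.5551 -0.1407  0.167 ] units [-1.23 -0.27  2.48] rot [ 0. -0. -0.]
[ 0.02       -0.15799999  0.13232051] world [ 0.5745 -0.1456  0.1323] units [-1.23 -0.27  3.82] rot [ 0. -0. -0.]
```

```bash
python3 -m crank '[{"xyz":[-0.6,-0.13,1.2],"delta_rot":[0,0,0],"claw":1},{"xyz":[-1.23,-0.27,2.48],"delta_rot":[0,0,0],"claw":1},{"xyz":[-1.23,-0.27,2.48],"delta_rot":[0,0,0],"claw":1},{"xyz":[-1.23,-0.27,2.48],"delta_rot":[0,0,0],"claw":1},{"xyz":[-1.23,-0.27,2.48],"delta_rot":[0,0,0],"claw":1}]' 20
python3 k.py 30; python3 k.py 38
```

```text
time_s: 17.9
tcp_pos: [0.5568, -0.1416, 0.1722]
eef_rot: [-179.9, -29.5, -14.3]
contact_force: [-0.4, 0.5, -0.1]
gripper_width: 0.0005
gripper_force: 0.0
j [  0.8  -1.4 -58.2  58.1  -8.6  18.9] chest tcp [ 0.0019 -0.1585  0.1722]
[ 1.38812573e-14 -1.57999971e-01  1.66961524e-01] world [ 0.5551 -0.1407  0.167 ] units [-0.14 -0.01  0.12] rot [-0.1  0.5 -0. ]
[ 0.02       -0.15799999  0.13232051] world [ 0.5745 -0.1456  0.1323] units [-0.13 -0.01  1.45] rot [-0.1  0.5 -0. ]
j [  0.8  -1.4 -58.2  58.1  -8.6  18.9] chest tcp [ 0.0019 -0.1585  0.1722]
[-0.00693969 -0.15799996  0.16228065] world [ 0.5484 -0.139   0.1623] units [-0.42 -0.01  0.14] rot [-0.1  8.5 -0. ]
[ 0.01768677 -0.15799999  0.13076022] world [ 0.5722 -0.1451  0.1308] units [-0.22 -0.01  1.46] rot [-0.1  8.5 -0. ]
```

At 30° joint 3 reaches its limit again. A still steeper tool, 15° to 20° from vertical, moves the wrist outward, and the leading edge of the fingertips can push the joint.

```bash
cat > k.py <<'E'
from h import *
from plant import r
import sys
s=r.get_state(); t=float(sys.argv[1]); print("j",s["joints"].round(1),"chest tcp",Rc.inv().apply(s["tcp_pos"]-[CH[0],CH[1],0]).round(4),"F chest",Rc.inv().apply(s["contact_force"]).round(1))
Rt=R.from_euler("xyz",[180,-t,-14.324],degrees=True)
rel(s["tcp_pos"],s["eef_rot"],[(np.array(eval(a)),Rt) for a in sys.argv[2:]])
E
python3 k.py 18 "(-.01,-.158,.19)" "(-.002,-.158,.127)"
```

```text
j [  0.8  -1.4 -58.2  58.1  -8.6  18.9] chest tcp [ 0.0019 -0.1585  0.1722] F chest [-0.5  0.4 -0.1]
[-0.01  -0.158  0.19 ] world [ 0.5454 -0.1382  0.19  ] units [-0.05 -0.02 -0.71] rot [ -0.1 -11.5  -0. ]
[-0.002 -0.158  0.127] world [ 0.5532 -0.1402  0.127 ] units [-0.85 -0.01  1.25] rot [ -0.1 -11.5  -0. ]
```

```bash
python3 -m crank '[{"xyz":[-0.05,0,-0.7],"delta_rot":[0,-5.5,0],"claw":1},{"xyz":[-0.05,0,-0.7],"delta_rot":[0,-11.5,0],"claw":1},{"xyz":[-0.05,0,-0.7],"delta_rot":[0,-11.5,0],"claw":1},{"xyz":[-0.05,0,-0.7],"delta_rot":[0,-11.5,0],"claw":1},{"xyz":[-0.4,0,0.3],"delta_rot":[0,-11.5,0],"claw":1},{"xyz":[-0.85,0,1.25],"delta_rot":[0,-11.5,0],"claw":1},{"xyz":[-0.85,0,1.25],"delta_rot":[0,-11.5,0],"claw":1},{"xyz":[-0.85,0,1.25],"delta_rot":[0,-11.5,0],"claw":1}]' 20
python3 k.py 18 "(.011,-.158,.118)"
```

```text
time_s: 18.9
tcp_pos: [0.554, -0.1402, 0.128]
eef_rot: [-179.9, -18.0, -14.2]
contact_force: [-0.3, 0.5, -0.6]
gripper_width: 0.0003
gripper_force: 0.0
j [  9.6   6.3 -41.9  16.3 -26.2  52.5] chest tcp [-0.0011 -0.1578  0.128 ] F chest [-0.4  0.5 -0.6]
[ 0.011 -0.158  0.118] world [ 0.5658 -0.1434  0.118 ] units [0.28 0.01 0.44] rot [-0.1 -0.   0.1]
```

```bash
python3 -m crank '[{"xyz":[0.12,0,0.16],"delta_rot":[0,0,0],"claw":1},{"xyz":[0.25,0,0.31],"delta_rot":[0,0,0],"claw":1},{"xyz":[0.25,0,0.31],"delta_rot":[0,0,0],"claw":1}]' 20 >/dev/null; python3 k.py 18;python3 -m crank '[{"xyz":[0.06,0,0.08],"delta_rot":[0,0,0],"claw":1},{"xyz":[0.06,0,0.08],"delta_rot":[0,0,0],"claw":1}]' 20 >/dev/null; python3 k.py 18
```

```text
j [  9.    7.9 -41.2  16.4 -25.2  52.8] chest tcp [ 0.0091 -0.1576  0.1205] F chest [-0.2 -0.6  0.8]
j [  8.9   8.2 -41.1  16.5 -25.   52.8] chest tcp [ 0.0111 -0.1577  0.1187] F chest [-0.3 -0.2  2.9]
```

```bash
for i in 1 2; do python3 -m crank '[{"xyz":[0.06,0,0.08],"delta_rot":[0,0,0],"claw":1},{"xyz":[0.06,0,0.08],"delta_rot":[0,0,0],"claw":1}]' 20 >/dev/null; python3 k.py 18; done
```

```text
j [  8.8   8.6 -40.9  16.5 -24.7  52.9] chest tcp [ 0.0136 -0.1577  0.1169] F chest [-1.1 -0.5  1. ]
j [  8.7   8.9 -40.8  16.6 -24.5  52.9] chest tcp [ 0.016  -0.1576  0.1151] F chest [-0.3 -0.3  1. ]
```

```bash
for i in 1 2; do python3 -m crank '[{"xyz":[0.08,0,0.08],"delta_rot":[0,0,0],"claw":1},{"xyz":[0.08,0,0.08],"delta_rot":[0,0,0],"claw":1}]' 20 >/dev/null; python3 k.py 18; done; python3 - <<'E'
from plant import optics
import cv2
b=optics.capture("side")["img"][150:250,255:365]
cv2.imwrite("pics/b6.png",cv2.resize(b,None,fx=6,fy=6,interpolation=cv2.INTER_CUBIC))
E
```

```text
j [  8.5   9.3 -40.6  16.6 -24.3  53.1] chest tcp [ 0.0189 -0.1577  0.1134] F chest [-2.2  0.7  0.8]
j [  8.4   9.7 -40.3  16.6 -24.2  53.2] chest tcp [ 0.0215 -0.1578  0.1115] F chest [-2.6  1.4 -0.3]
```

View pics/b6.png

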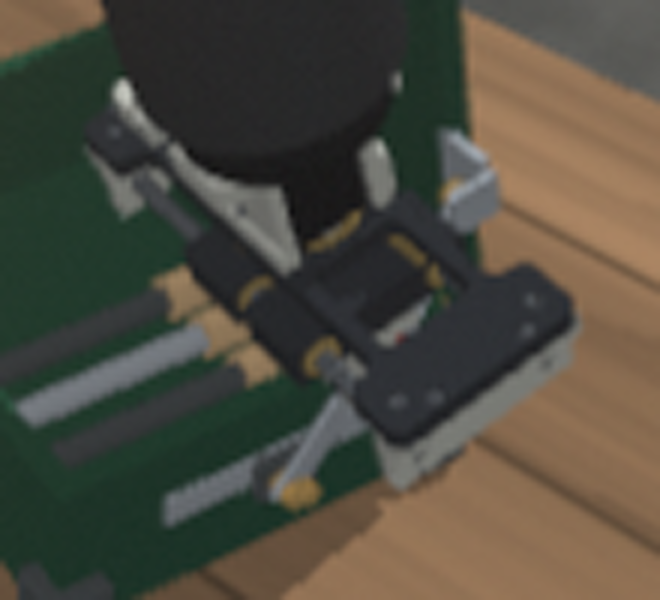

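The lower link now leans much further back, from (290,480) to (350,400) in the crop, so the joint is moving. I'll keep pushing.

```bash
for i in 1 2 3; do python3 -m crank '[{"xyz":[0.08,0,0.1],"delta_rot":[0,0,0],"claw":1},{"xyz":[0.08,0,0.1],"delta_rot":[0,0,0],"claw":1}]' 20 >/dev/null; python3 k.py 18; done; python3 - <<'E'
from plant import optics
import cv2
for n in("side","scene"): cv2.imwrite(f"pics/c7{n}.png",optics.capture(n)["img"])
b=cv2.imread("pics/c7side.png")[150:250,255:345];a=cv2.imread("pics/c7scene.png")[90:190,150:240]
cv2.imwrite("pics/b7.png",cv2.resize(cv2.hconcat([b,a]),None,fx=4.4,fy=4.4,interpolation=cv2.INTER_CUBIC))
E
```

```text
j [  8.2  10.2 -40.1  16.6 -23.9  53.3] chest tcp [ 0.0244 -0.1579  0.1092] F chest [-4.8  1.5 -1.2]
j [  8.   10.7 -40.   16.6 -23.7  53.3] chest tcp [ 0.0271 -0.158   0.1066] F chest [-6.1  2.9 -1.4]
j [  7.9  11.1 -39.8  16.7 -23.5  53.4] chest tcp [ 0.0296 -0.1582  0.104 ] F chest [-7.5  3.1 -2.6]
```

View pics/b7.png

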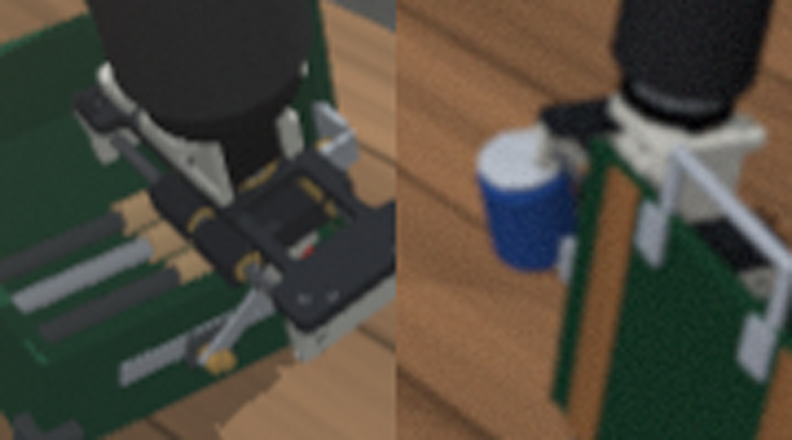

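The crops show the lower link running from (215,355) to (270,290), leaning about 40° against 24° when locked. The tin is undisturbed. I'll check the stay angle against the calibration model.

```bash
python3 - <<'E'
from h import *
for ph in (62,56,52,48,44,40):
    a=np.radians(ph); P=[[-.004,-.15,.05],[-.004+.05*np.cos(a),-.15,.05+.05*np.sin(a)]]
    q=proj("side",ctow(CH,P)); d=q[1]-q[0]; print(ph,q.round(1).tolist(),np.degrees(np.arctan2(d[0],-d[1])).round(1))
E
python3 k.py 18
```

```text
62 [[302.1, 232.2], [311.3, 216.1]] 29.6
56 [[302.1, 232.2], [312.7, 216.1]] 33.3
52 [[302.1, 232.2], [313.6, 216.3]] 35.7
48 [[302.1, 232.2], [314.4, 216.5]] 37.9
44 [[302.1, 232.2], [315.1, 216.8]] 40.1
40 [[302.1, 232.2], [315.7, 217.2]] 42.2
j [  7.9  11.1 -39.8  16.7 -23.5  53.4] chest tcp [ 0.0295 -0.1582  0.1041] F chest [-6.9  3.2 -2.6]
```

```bash
python3 -m crank '[{"xyz":[0.05,0,0.07],"delta_rot":[0,0,0],"claw":1},{"xyz":[0.05,0,0.07],"delta_rot":[0,0,0],"claw":1},{"xyz":[0.05,0,0.07],"delta_rot":[0,0,0],"claw":1}]' 20 >/dev/null; python3 k.py 18
python3 -m crank '[{"xyz":[-0.3,0,-0.4],"delta_rot":[0,0,0],"claw":1},{"xyz":[-0.8,0,-1.1],"delta_rot":[0,0,0],"claw":1},{"xyz":[-1.5,0,-2.2],"delta_rot":[0,0,0],"claw":1},{"xyz":[-2.2,0,-3.5],"delta_rot":[0,0,0],"claw":1},{"xyz":[-2.2,0,-3.5],"delta_rot":[0,0,0],"claw":1},{"xyz":[-2.2,0,-3.5],"delta_rot":[0,0,0],"claw":1}]' 20
python3 - <<'E'
from h import *
from plant import r,optics
s=r.get_state(); p=[s["tcp_pos"],s["eef_rot"]]; print(s["joints"].round(1))
Rt=R.from_euler("xyz",[180,0,-104.4],degrees=True)
rel(*p,[((-.10,-.10,.36),Rt),((-.02,0,.395),Rt)])
b=optics.capture("side")["img"]; cv2.imwrite("pics/s8.png",b)
h=b.astype(int); m=(h[...,2]>120)&(h[...,1]<60)&(h[...,0]<60); m[:150]=0; v,u=np.nonzero(m); print("red",len(u),u.mean(),v.mean())
print(proj("side",ctow(CH,[[-.004+.073*np.cos(a),-.156,.05+.073*np.sin(a)] for a in np.radians([62,50,44,40,36])])).round(1).tolist())
E
```

```text
j [  7.8  11.4 -39.7  16.7 -23.3  53.5] chest tcp [ 0.0311 -0.1583  0.1022] F chest [-8.   4.4 -3.8]
time_s: 22.55
tcp_pos: [0.4965, -0.1251, 0.1851]
eef_rot: [-179.8, -18.2, -14.3]
contact_force: [-0.4, -0.1, -0.3]
gripper_width: 0.0002
gripper_force: 0.0
[ 13.8  -4.1 -43.   14.2 -35.7  51.5]
(-0.1, -0.1, 0.36) world [ 0.4726 -0.0598  0.36  ] units [ 0.57 -1.94 -5.94] rot [-14.4 -14.1  89.4]
(-0.02, 0, 0.395) world [0.5748 0.0173 0.395 ] units [ 3.47 -5.27 -6.21] rot [-14.4 -14.1  89.4]
red 57 323.43859649122805 209.0
[[317.3, 209.9], [321.1, 210.4], [322.7, 211.1], [323.6, 211.7], [324.5, 212.4]]
```

```bash
python3 -m crank '[{"xyz":[0.3,-0.5,-2],"delta_rot":[0,0,0],"claw":1},{"xyz":[0.57,-1.94,-5.94],"delta_rot":[-14.4,-14.1,89.4],"claw":0.2},{"xyz":[0.57,-1.94,-5.94],"delta_rot":[-14.4,-14.1,89.4],"claw":0.2},{"xyz":[0.57,-1.94,-5.94],"delta_rot":[-14.4,-14.1,89.4],"claw":0.2},{"xyz":[0.57,-1.94,-5.94],"delta_rot":[-14.4,-14.1,89.4],"claw":0.2},{"xyz":[0.57,-1.94,-5.94],"delta_rot":[-14.4,-14.1,89.4],"claw":0.2},{"xyz":[0.57,-1.94,-5.94],"delta_rot":[-14.4,-14.1,89.4],"claw":0.2},{"xyz":[0.57,-1.94,-5.94],"delta_rot":[-14.4,-14.1,89.4],"claw":0.2},{"xyz":[0.57,-1.94,-5.94],"delta_rot":[-14.4,-14.1,89.4],"claw":0.2},{"xyz":[0.57,-1.94,-5.94],"delta_rot":[-14.4,-14.1,89.4],"claw":0.2},{"xyz":[0.57,-1.94,-5.94],"delta_rot":[-14.4,-14.1,89.4],"claw":0.2},{"xyz":[0.57,-1.94,-5.94],"delta_rot":[-14.4,-14.1,89.4],"claw":0.2},{"xyz":[0.57,-1.94,-5.94],"delta_rot":[-14.4,-14.1,89.4],"claw":0.2},{"xyz":[0.57,-1.94,-5.94],"delta_rot":[-14.4,-14.1,89.4],"claw":0.2}]' 10
python3 - <<'E'
from h import *
from plant import r
s=r.get_state(); p=[s["tcp_pos"],s["eef_rot"]]; print(s["joints"].round(1))
Rt=R.from_euler("xyz",[180,0,-104.4],degrees=True)
rel(*p,[((-.05,0,.395),Rt),((.035,0,.395),Rt)])
E
```

```text
time_s: 24.35
tcp_pos: [0.4722, -0.0596, 0.3588]
eef_rot: [179.8, -0.0, -104.4]
contact_force: [-0.9, -0.3, -0.4]
gripper_width: 0.0701
gripper_force: 0.0
[ 16.5  -2.1 -10.   -0.  -82.3 -31. ]
(-0.05, 0, 0.395) world [0.5458 0.0248 0.395 ] units [-3.33 -1.67 -1.22] rot [ 0.2 -0.  -0. ]
(0.035, 0, 0.395) world [0.6281 0.0037 0.395 ] units [-3.34 -4.5  -1.22] rot [ 0.2 -0.  -0. ]
```

```bash
python3 -m crank '[{"xyz":[-2,-0.8,-1.2],"delta_rot":[0,0,0],"claw":0.2},{"xyz":[-3.3,-1.67,-1.2],"delta_rot":[0,0,0],"claw":0.2},{"xyz":[-3.3,-3,-1.2],"delta_rot":[0,0,0],"claw":0.2},{"xyz":[-3.3,-4.5,-1.2],"delta_rot":[0,0,0],"claw":0.2},{"xyz":[-3.3,-4.5,-1.2],"delta_rot":[0,0,0],"claw":0.2},{"xyz":[-3.3,-4.5,-1.2],"delta_rot":[0,0,0],"claw":0.2}]' 10
python3 - <<'E'
from h import *
from plant import r,optics
s=r.get_state(); c=optics.capture("wrist"); cv2.imwrite("pics/w9.png",c["img"])
hsv=cv2.cvtColor(c["img"],cv2.COLOR_BGR2HSV); m=(hsv[...,1]<40)&(hsv[...,2]>130)
for v in range(20,230,15):
    u=np.nonzero(m[v])[0]; print(v,[(g[0],g[-1]) for g in np.split(u,np.nonzero(np.diff(u)>2)[0]+1) if len(g)>3])
print(s["tcp_pos"],s["eef_rot"])
E
```

```text
time_s: 25.1
tcp_pos: [0.6277, 0.0023, 0.3938]
eef_rot: [179.8, -0.1, -104.5]
contact_force: [-0.3, -0.3, 0.7]
gripper_width: 0.0699
gripper_force: 0.0
20 [(np.int64(218), np.int64(227))]
35 [(np.int64(0), np.int64(5))]
50 [(np.int64(0), np.int64(11))]
65 [(np.int64(0), np.int64(18))]
80 [(np.int64(0), np.int64(24))]
95 [(np.int64(0), np.int64(31))]
110 [(np.int64(0), np.int64(37)), (np.int64(229), np.int64(232))]
125 [(np.int64(0), np.int64(43)), (np.int64(229), np.int64(257)), (np.int64(262), np.int64(325))]
140 [(np.int64(0), np.int64(50)), (np.int64(238), np.int64(241)), (np.int64(260), np.int64(272))]
155 [(np.int64(0), np.int64(10)), (np.int64(16), np.int64(57)), (np.int64(260), np.int64(272))]
170 [(np.int64(0), np.int64(5)), (np.int64(16), np.int64(64)), (np.int64(260), np.int64(272))]
185 [(np.int64(1), np.int64(70)), (np.int64(260), np.int64(272))]
200 [(np.int64(0), np.int64(25)), (np.int64(38), np.int64(77)), (np.int64(260), np.int64(272))]
215 [(np.int64(0), np.int64(35)), (np.int64(41), np.int64(83)), (np.int64(261), np.int64(272))]
[0.62774697 0.00232922 0.39383399] [ 1.79791248e+02 -7.50453418e-02 -1.04477111e+02]
```

```bash
python3 - <<'E'
from h import *
from plant import r,optics
s=r.get_state(); c=optics.capture("wrist")
for z in (.29,.305,.32):
    P=wray(c,s["tcp_pos"],s["eef_rot"],[(266.5,125),(266.5,170)],z)
    print(z,Rc.inv().apply(P-[CH[0],CH[1],0]).round(4).tolist())
hx=.0
# lid angle vs bar height with hinge at x~.102,z .0865, r .2483
for t in (1.15,1.2,1.25,1.3,1.34): print(t,.1-.2483*np.cos(t+.0244),.0865+.2483*np.sin(t+.0244))
E
```

```text
0.29 [[0.0291, -0.0567, 0.29], [0.0289, -0.0212, 0.29]]
0.305 [[0.0295, -0.058, 0.305], [0.0293, -0.0246, 0.305]]
0.32 [[0.0299, -0.0593, 0.32], [0.0297, -0.0279, 0.32]]
1.15 0.004132209728707217 0.31554640749965807
1.2 0.015699568674322498 0.32005155165038984
1.25 0.02747763479543605 0.32397293855329257
1.3 0.039436969060643326 0.3273007667833276
1.34 0.04911487536097896 0.3295300271375356
```

```bash
python3 -m crank '[{"xyz":[0,0.17,0.5],"delta_rot":[0,0,0],"claw":0.4},{"xyz":[0,0.17,1.5],"delta_rot":[0,0,0],"claw":0.4},{"xyz":[0,0.17,2.4],"delta_rot":[0,0,0],"claw":0.4},{"xyz":[0,0.17,2.9],"delta_rot":[0,0,0],"claw":0.4},{"xyz":[0,0.17,2.9],"delta_rot":[0,0,0],"claw":0.6},{"xyz":[0,0.17,2.9],"delta_rot":[0,0,0],"claw":0.8},{"xyz":[0,0.17,2.9],"delta_rot":[0,0,0],"claw":1},{"xyz":[0,0.17,2.9],"delta_rot":[0,0,0],"claw":1},{"xyz":[0,0.17,2.9],"delta_rot":[0,0,0],"claw":1},{"xyz":[0,0.17,2.9],"delta_rot":[0,0,0],"claw":1}]' 20; python3 f.py
```

```text
time_s: 26.45
tcp_pos: [0.6227, 0.0036, 0.3075]
eef_rot: [179.8, -0.0, -104.5]
contact_force: [-1.1, 0.7, 1.7]
gripper_width: 0.0091
gripper_force: 20.0
ang 1.2617 rad 0.2499 Ftan -0.78 Fout 1.96 Fy 0.44
```

```bash
python3 - <<'E'
from h import *
from plant import r
P=np.array([[.4531,.0492,.0743],[.4842,.0413,.1922],[.5664,.0206,.2805],[.61,.0096,.3015],[.6227,.0036,.3075],[.6413,.0018,.3097]])
r_=(P-[.6909,-.0136,.085])@np.array([[np.cos(-.25),0],[np.sin(-.25),0],[0,1]])
P2=r_[:4]
s=least_squares(lambda v:np.hypot(*(P2-v[:2]).T)-v[2],[0,-.0188,.246]);c=s.x;print(c,s.fun)
th=lambda q:np.arctan2(q[1]-c[1],c[0]-q[0])
n=r.get_state()["tcp_pos"]-[.6909,-.0136,.085]; n=np.array([n[0]*np.cos(.25)-n[1]*np.sin(.25),n[2]])
t0=th(P2[0]);tn=th(n);rn=np.hypot(*(n-c[:2]));print(tn-t0,rn)
for k in np.arange(13):
    t=max(tn-k*.1,0) if tn-k*.1>t0 else t0
    q=c[:2]+c[2]*np.array([-np.cos(t),np.sin(t)]); q0=c[:2]+c[2]*np.array([-np.cos(tn),np.sin(tn)])
    d=(q-q0)/.03; print(round(t-t0,3),"ty",(-d[0]).round(3),"tz",(-d[1]).round(3))
E
```

```text
[-0.00124897 -0.01347654  0.2446531 ] [ 5.80253757e-05 -1.84565844e-04  3.25942724e-04 -1.99402256e-04]
1.2746224963755683 0.24587493118320536
1.275 ty -0.0 tz -0.0
1.175 ty 0.77 tz 0.268
1.075 ty 1.509 tz 0.611
0.975 ty 2.211 tz 1.027
0.875 ty 2.867 tz 1.51
0.775 ty 3.472 tz 2.057
0.675 ty 4.019 tz 2.661
0.575 ty 4.503 tz 3.317
0.475 ty 4.919 tz 4.018
0.375 ty 5.264 tz 4.756
0.275 ty 5.532 tz 5.526
0.175 ty 5.723 tz 6.319
0.075 ty 5.833 tz 7.126
```

```bash
python3 -m crank '[{"xyz":[0,0.38,0.12],"delta_rot":[0,0,0],"claw":1},{"xyz":[0,0.77,0.27],"delta_rot":[0,0,0],"claw":1},{"xyz":[0,1.15,0.43],"delta_rot":[0,0,0],"claw":1},{"xyz":[0,1.51,0.61],"delta_rot":[0,0,0],"claw":1},{"xyz":[0,1.87,0.81],"delta_rot":[0,0,0],"claw":1},{"xyz":[0,2.21,1.03],"delta_rot":[0,0,0],"claw":1},{"xyz":[0,2.55,1.26],"delta_rot":[0,0,0],"claw":1},{"xyz":[0.01,2.87,1.51],"delta_rot":[0,0,0],"claw":1},{"xyz":[0.01,2.87,1.51],"delta_rot":[0,0,0],"claw":1}]' 25; python3 f.py; python3 -m crank '[{"xyz":[0,0.31,0.26],"delta_rot":[0,0,0],"claw":1},{"xyz":[0,0.61,0.55],"delta_rot":[0,0,0],"claw":1},{"xyz":[0,0.89,0.84],"delta_rot":[0,0,0],"claw":1},{"xyz":[0,1.15,1.15],"delta_rot":[0,0,0],"claw":1},{"xyz":[0.01,1.4,1.47],"delta_rot":[0,0,0],"claw":1},{"xyz":[0.01,1.64,1.81],"delta_rot":[0,0,0],"claw":1},{"xyz":[0.01,1.64,1.81],"delta_rot":[0,0,0],"claw":1}]' 25; python3 f.py
```

```text
time_s: 27.58
tcp_pos: [0.5377, 0.0253, 0.2611]
eef_rot: [179.7, -0.0, -104.5]
contact_force: [-1.3, 0.4, -2.1]
gripper_width: 0.0088
gripper_force: 25.0
ang 0.8616 rad 0.2497 Ftan -2.44 Fout -0.76 Fy 0.1
time_s: 28.45
tcp_pos: [0.4905, 0.0373, 0.207]
eef_rot: [179.8, -0.0, -104.5]
contact_force: [1.7, 2.2, -3.9]
gripper_width: 0.0087
gripper_force: 25.0
ang 0.5686 rad 0.2492 Ftan -2.67 Fout -3.1 Fy 2.56
```

```bash
python3 -m crank '[{"xyz":[0,0.21,0.35],"delta_rot":[0,0,0],"claw":1},{"xyz":[0,0.42,0.7],"delta_rot":[0,0,0],"claw":1},{"xyz":[0,0.6,1.07],"delta_rot":[0,0,0],"claw":1},{"xyz":[-0.01,0.76,1.44],"delta_rot":[0,0,0],"claw":1},{"xyz":[-0.01,0.9,1.82],"delta_rot":[0,0,0],"claw":1},{"xyz":[-0.01,1.03,2.21],"delta_rot":[0,0,0],"claw":1},{"xyz":[-0.01,1.13,2.6],"delta_rot":[0,0,0],"claw":1},{"xyz":[-0.01,1.22,3],"delta_rot":[0,0,0],"claw":1},{"xyz":[-0.01,1.28,3.4],"delta_rot":[0,0,0],"claw":1},{"xyz":[-0.01,1.33,3.81],"delta_rot":[0,0,0],"claw":1},{"xyz":[-0.01,1.33,3.81],"delta_rot":[0,0,0],"claw":1}]' 25; python3 f.py; python3 -m crank '[{"xyz":[0,0,0.15],"delta_rot":[0,0,0],"claw":1},{"xyz":[0,0.01,0.3],"delta_rot":[0,0,0],"claw":1},{"xyz":[0,0.01,0.45],"delta_rot":[0,0,0],"claw":1},{"xyz":[0,0.01,0.55],"delta_rot":[0,0,0],"claw":1},{"xyz":[0,0.01,0.55],"delta_rot":[0,0,0],"claw":1}]' 25;python3 f.py
```

```text
time_s: 29.82
tcp_pos: [0.4529, 0.0468, 0.0931]
eef_rot: [179.9, -0.1, -104.5]
contact_force: [8.6, -3.4, -2.8]
gripper_width: 0.009
gripper_force: 25.0
ang 0.0786 rad 0.2467 Ftan -1.87 Fout -9.38 Fy -1.18
time_s: 30.45
tcp_pos: [0.4526, 0.0472, 0.0792]
eef_rot: [179.9, -0.0, -104.4]
contact_force: [-5.3, -1.2, 26.3]
gripper_width: 0.0089
gripper_force: 25.0
ang 0.0222 rad 0.2461 Ftan 26.03 Fout 6.04 Fy -2.49
```

```bash
python3 -m crank '[{"xyz":[0,0,-0.05],"delta_rot":[0,0,0],"claw":1},{"xyz":[0,0,-0.05],"delta_rot":[0,0,0],"claw":1}]' 25; python3 -m crank '[{"xyz":[0,0,0],"delta_rot":[0,0,0],"claw":0.7},{"xyz":[0,0,0],"delta_rot":[0,0,0],"claw":0.7},{"xyz":[0,0,0],"delta_rot":[0,0,0],"claw":0.7}]' 25;  python3 -m crank '[{"xyz":[0,0,-0.5],"delta_rot":[0,0,0],"claw":0.7},{"xyz":[0,0,-1.5],"delta_rot":[0,0,0],"claw":0.7},{"xyz":[0,0,-3],"delta_rot":[0,0,0],"claw":0.7},{"xyz":[0,0,-4.13],"delta_rot":[0,0,0],"claw":0.7},{"xyz":[0,0,-4.13],"delta_rot":[0,0,0],"claw":0.7}]' 25
python3 - <<'E'
from h import *
from plant import r,optics
s=r.get_state(); c=optics.capture("wrist"); print(s["tcp_pos"])
a=cv2.imread("pics/w1.png"); b=c["img"]; cv2.imwrite("pics/w10.png",b)
for im in (a,b):
    hsv=cv2.cvtColor(im,cv2.COLOR_BGR2HSV); m=(hsv[...,1]<40)&(hsv[...,2]>130)
    for v in (105,115,120,125,130,150,200): 
        u=np.nonzero(m[v])[0]; print(v,[(int(g[0]),int(g[-1])) for g in np.split(u,np.nonzero(np.diff(u)>2)[0]+1) if len(g)>3])
d0=cv2.imread("pics/side0.png");d1=optics.capture("side")["img"];cv2.imwrite("pics/s11.png",d1)
d=cv2.absdiff(d0,d1).max(2)
for n,(y0,y1,x0,x1) in dict(chest=(140,260,205,345),mallet=(105,170,195,235),sample=(135,180,155,190),tin=(260,320,340,390)).items(): print(n,int((d[y0:y1,x0:x1]>50).sum()))
for im in (d0,d1):
    h=im.astype(int); m=(h[...,2]>120)&(h[...,1]<60)&(h[...,0]<60); m[:150]=0; v,u=np.nonzero(m); print("red",len(u),u.mean(),v.mean())
E
```

```text
time_s: 30.7
tcp_pos: [0.4525, 0.0472, 0.0794]
eef_rot: [179.9, -0.0, -104.5]
contact_force: [2.1, -2.2, 8.2]
gripper_width: 0.0088
gripper_force: 25.0
time_s: 31.08
tcp_pos: [0.4512, 0.047, 0.0784]
eef_rot: [179.8, -0.1, -104.5]
contact_force: [-0.0, 0.5, -0.0]
gripper_width: 0.0257
gripper_force: 0.0
time_s: 31.7
tcp_pos: [0.4535, 0.0478, 0.2051]
eef_rot: [-180.0, 0.1, -104.5]
contact_force: [0.7, -0.3, -0.4]
gripper_width: 0.0261
gripper_force: 0.0
[0.45350398 0.04782102 0.20511439]
105 []
115 [(167, 207), (210, 262)]
120 [(168, 265)]
125 [(168, 266)]
130 [(168, 208), (254, 266)]
150 [(254, 265)]
200 [(254, 265)]
105 []
115 [(168, 208)]
120 [(169, 265)]
125 [(169, 265)]
130 [(170, 208), (254, 265)]
150 [(254, 265)]
200 [(254, 265)]
chest 445
mallet 1103
sample 425
tin 0
red 62 328.258064516129 216.33870967741936
red 71 327.98591549295776 216.64788732394365
```

```bash
python3 -m crank '[{"xyz":[0,0,-2],"delta_rot":[0,0,0],"claw":0.7},{"xyz":[-2,0,-4],"delta_rot":[0,0,0],"claw":0.7},{"xyz":[-4,0,-4],"delta_rot":[0,0,0],"claw":0.7},{"xyz":[-6,0,-4],"delta_rot":[0,0,0],"claw":0.7},{"xyz":[-8,0,-4],"delta_rot":[0,0,0],"claw":0.7},{"xyz":[-10,0,-4],"delta_rot":[0,0,0],"claw":0.7},{"xyz":[-10,0,-4],"delta_rot":[0,0,0],"claw":0.7},{"xyz":[-10,0,-4],"delta_rot":[0,0,0],"claw":0.7},{"xyz":[-10,0,-4],"delta_rot":[0,0,0],"claw":0.7}]' 25
python3 - <<'E'
from h import *
from plant import optics
for n,regs in (("side",dict(handle=(185,225,205,240),corner=(222,242,250,285),chest=(140,260,205,345),mallet=(105,165,198,235),sample=(138,178,155,190),tin=(265,318,342,388))),("scene",dict(handle=(150,190,262,300),lid=(145,240,185,300),mallet=(250,300,295,340),sample=(240,290,340,388),tin=(115,155,165,195)))):
    a=cv2.imread(f"pics/{n}0.png"); b=optics.capture(n)["img"]; cv2.imwrite(f"pics/{n}12.png",b)
    for k,(y0,y1,x0,x1) in regs.items():
        (sx,sy),q=cv2.phaseCorrelate(*[cv2.cvtColor(i[y0:y1,x0:x1],cv2.COLOR_BGR2GRAY).astype(np.float64) for i in (a,b)],cv2.createHanningWindow((x1-x0,y1-y0),cv2.CV_64F))
        print(n,k,round(sx,2),round(sy,2),round(q,2),int((cv2.absdiff(a,b)[y0:y1,x0:x1].max(2)>50).sum()))
L=[(-.146,-.055,.091),(-.146,-.055,.097)]
for n in ("side","scene"): q=proj(n,ctow(CH,L)); print(n,"shift for 6mm up",(q[1]-q[0]).round(2))
E
```

```text
time_s: 32.92
tcp_pos: [0.5275, 0.3365, 0.3223]
eef_rot: [179.8, -0.1, -104.5]
contact_force: [0.4, -0.5, 0.2]
gripper_width: 0.0259
gripper_force: 0.0
side handle -0.03 -0.14 0.99 0
side corner -0.18 0.18 1.01 0
side chest -0.02 0.02 0.98 0
side mallet -0.03 0.0 0.96 0
side sample -0.02 0.01 0.99 0
side tin 0.04 0.04 0.97 0
scene handle -0.05 -0.15 1.0 0
scene lid 0.0 -0.05 1.26 0
scene mallet 0.53 -0.03 1.0 0
scene sample 0.08 0.02 1.05 0
scene tin -0.09 -0.52 1.06 0
side shift for 6mm up [-0.15 -1.74]
scene shift for 6mm up [ 0.05 -1.35]
```

The handle has shifted about 0.15 px, which is roughly 0.5 mm or 0.003 rad, well inside the 6 mm allowed. The bystanders have not moved.

```bash
python3 -c "
from plant import job
print(job.close_job())"
```

```text
the job is handed in; nothing more can be done
None
```

I locked the stay, let the lid stand on it alone, broke the stay at the red joint with about 10 N and lowered the lid until it was shut (about 0.5 mm at the handle). The mallet, sample and tin did not move, and the job is handed in at about 33 s; no verdict was returned.

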